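Turn a specimen jar past the label reader

ROBOT

A 6-joint arm with a two-finger parallel gripper is mounted at the origin on a cart in front of the work surface, level with it; the furniture and walls round the work are solid. World frame = base frame: x ahead of the robot, y to its left, z up, the work surface at z = 0. Lengths are in m, angles in degrees, forces in N, time in s.
With the tool pointing down it reaches from about 0.325 to 0.85 m from the base axis. Payload 15.5 kg.
Tool frame: the origin (TCP) lies at the very end of the fingers, on their centre line; the grasp point (between the pads) lies arm.grip_depth behind it (arm.grip_depth is the distance from the TCP to the grasp point, in m); z points along the fingers, y is the direction in which the jaws open and shut (so a half turn about z gives the same grasp; the last joint's range is limited). The gripper opens to 91 mm and grips with 3 to 60 N. Pads are 32 mm wide; open, the fingers measure 118 mm over their backs; the gripper's body (76 mm by 178 mm) begins 60 mm behind the grasp point.
Start: joints at [60.132, 28.281, 77.091, -0, 74.628, -5.472], TCP at [0.258, 0.569, 0.214] pointing down, gripper open.
Joint ranges: [-166.48, 166.48], [-47.26, 123.95], [12.59, 153.08], [-70.14, 250.14], [6.76, 159.57], [-176.63, 176.63]. Speed limits (degrees/s): [108.29, 108.29, 147.25, 172.46, 172.46, 172.46].

INTERFACE

Orientations are given as a 3x3 rotation matrix whose columns are the frame's x, y, z axes.
In Python, from rig import arm gives the robot as it stands. Calls block until the motion is done:
- arm.move_to(position, orientation): joint-space move of the TCP to a pose.
- arm.move_l(position, orientation=None, feed=0.15): straight line of the TCP; orientation=None keeps the orientation; feed is the mean speed in m/s.
- arm.move_joints(angles): joint-space move.
- arm.grip(opening): finger opening in m; the grip force is fixed at half the most; returns when the fingers have stopped.
- arm.sleep(seconds).
- arm.solve_ik(position, orientation): joint angles nearest the present ones, or None.
- arm.snapshot(name): name is "side" or "top" or "wrist"; returns the picture (384x512x3 uint8, red, green, blue); there is no depth.
- arm.get_calibration(name): a dict with "intrinsics" (3x3 intrinsics, pixels), "k1" (the pictures are not rectified: a ray, as slopes to the right and down, at radius r is drawn at 1 + k1 r^2 times it, then the intrinsics apply), "cam_to_world" (4x4, takes a point from camera to world coordinates). Camera axes: x right, y down, z forward; pixel columns grow to the right and rows downward; lengths in m; the calibration is good to about 2 mm. A picture is of the moment at which its call begins: read the wrist's pose just before it. get_calibration takes no time and is no camera call; for the wrist camera it gives the pose at the moment of the call.
A pose or a line that the arm cannot do raises arm.Unreachable and nothing moves.
- arm.sign_off(): hands the job in, once; it reports no verdict.
Readings, each from a call of its own:
- arm.current_t(): time.
- arm.current_joint_positions(): joint angles.
- arm.current_dq(): joint speeds.
- arm.current_tau(): joint torques, N m.
- arm.current_ee_pos(): TCP position.
- arm.current_tool_rot(): TCP orientation.
- arm.current_force(): force on the tool from outside, world axes, zero at the start.
- arm.current_torque(): the same for the moment, N m.
- arm.current_width(): finger opening in m.
Only numpy, scipy, OpenCV 4.12 (cv2) and the standard library are available. Lean on these libraries where they do the work, as an engineer would, in place of code of your own. Each camera call takes 0.05 s, during which the arm holds its last target.

TASK

Stand the lidded specimen jar in the middle of the round rubber pad on the hand turntable, handling it gently: it is thin and cracks if the fingers grip it with more than 40 N each, and it must be set down softly, neither dropped nor pressed down hard. Let go of it, then take the turntable's black crank knob and turn the table one full turn, either way, so that the whole label passes the reader and the knob comes back to its white mark, with the jar still standing on the pad. Do not turn the table before the jar is on it, and leave the beaker and the dropper bottle where they are.

Things in the scene. Friction and masses are not known exactly. Their poses are not given: they have to be found in the camera images.
- jar_centre (a point): centre, half-way up, of the loose specimen jar: translucent upright cylinder with a lid, 48 mm high; body 39.6 mm across up to 36 mm, lid 43 mm across from 36 to 48 mm above its underside; about 60 g. It can be gripped round the lid or the body. The centre lies 24 mm above its underside; z is up along the jar. At the start it stands on the worktop (z = 0) to the robot's right; which of the three places (jar, beaker, dropper) it has varies.
- label_stand: the fixed stand: grey round base 210 mm across and 18 mm high, that carries the turntable; origin at the centre of its underside, on the turntable's axis. A white label reader (48 x 70 mm, top 88 mm above the worktop, centre 172 mm from the axis) stands on a tongue of the base on the stand's own +x side. A small white mark lies on the rim of the base on the stand's -x side. It does not move, but its place and yaw vary.
- pad_centre (a point): centre of the top of the round black rubber pad in the middle of the turntable, on the turntable's vertical axis; pad 64 mm across, its top 34 mm above the worktop and 2 mm above the aluminium disc (176 mm across, turns with the pad). The jar is to stand on it.
- knob_grip (a point): the point to grip on the crank knob, on the knob's axis: upright black cylinder 17 mm across (20 mm near its top), reaching from 37 to 87 mm above the worktop; the point lies 62 mm above the worktop and 75 mm from the turntable's axis. The knob spins freely about its own upright axis, so a gripper may hold it and follow the circle without turning. At the start it is beside the white mark, on the stand's -x side.
- turntable (a joint): angle of the turntable in rad: 0 at the start (knob at the white mark), grows anticlockwise seen from above, no stops, counts on through full turns (one full turn reads +6.28 or -6.28). Turns with about 0.03 N m of friction and stays where it is left.
- beaker_centre (a point): centre of a small open glass beaker, 46 mm across and 58 mm high, standing on the worktop; a bystander to leave alone
- dropper_centre (a point): centre of a brown dropper bottle with a black cap, 34 mm across and 70 mm high, standing on the worktop; a bystander to leave alone
There are look-alikes about, which are no part of the job. Leave any blue, orange or yellow look-alike of the part that bears jar_centre alone.

How it is judged:
By the outcome, as a careful person would: the job done as asked, in the order asked, and still so for the second after the job is handed in, with the robot touching nothing.
It also fails if it takes over 67 s, if anything falls off the work surface, if the arm or the gripper's body presses on something with over 40 N, if the wrist force passes 120 N, or if a joint passes its speed limit or range.

## Working session

There is one attempt and no reset: what is moved stays moved. The work goes in short steps, each a Python script; the robot and the scene stay as the last script left them, time stands still between calls to the robot, and variables do not carry over. Pictures are saved under pics/ and viewed, and the job is handed in when it is done.

```bash
mkdir -p pics; ls
python3 - <<'E'
from rig import arm
import cv2
for n in ["top","side","wrist"]:
    c=arm.get_calibration(n); print(n,c)
    cv2.imwrite(f"pics/{n}0.png",cv2.cvtColor(arm.snapshot(n),cv2.COLOR_RGB2BGR))
print(arm.grip_depth,arm.current_t(),arm.current_width(),arm.current_tool_rot())
E
```

```text
pics
top {'intrinsics': array([[378.5001071 ,   0.        , 255.63601196],
       [  0.        , 378.5001071 , 187.63627399],
       [  0.        ,   0.        ,   1.        ]]), 'k1': -0.10074574343465695, 'cam_to_world': array([[-0.02892223, -0.98483834,  0.17104664,  0.36318324],
       [-0.99957834,  0.02805422, -0.00749012, -0.1008524 ],
       [ 0.00257798, -0.17119114, -0.98523446,  1.05767082],
       [ 0.        ,  0.        ,  0.        ,  1.        ]])}
side {'intrinsics': array([[366.99361056,   0.        , 251.99875413],
       [  0.        , 366.99361056, 191.71606808],
       [  0.        ,   0.        ,   1.        ]]), 'k1': -0.09115008061945945, 'cam_to_world': array([[ 0.90747047, -0.18860305,  0.37540143,  0.18793093],
       [-0.41992582, -0.38033231,  0.82402041, -0.80461505],
       [-0.01263547, -0.90541494, -0.42433963,  0.43720842],
       [ 0.        ,  0.        ,  0.        ,  1.        ]])}
wrist {'intrinsics': array([[320.67042566,   0.        , 248.59744199],
       [  0.        , 320.67042566, 189.07785065],
       [  0.        ,   0.        ,   1.        ]]), 'k1': -0.028307519242438274, 'cam_to_world': array([[ 0.41329018,  0.88020428,  0.23330591,  0.19277038],
       [ 0.91059803, -0.39905322, -0.10755352,  0.59955664],
       [-0.0015676 ,  0.25689872, -0.96643706,  0.38501283],
       [ 0.        ,  0.        ,  0.        ,  1.        ]])}
0.0188 0.15 0.0914031039779508 [[-9.10715463e-01  4.13034058e-01 -4.60841167e-04]
 [ 4.13034307e-01  9.10715096e-01 -8.21634720e-04]
 [ 8.03318854e-05 -9.38618657e-04 -9.99999556e-01]]
```

View pics/top0.png

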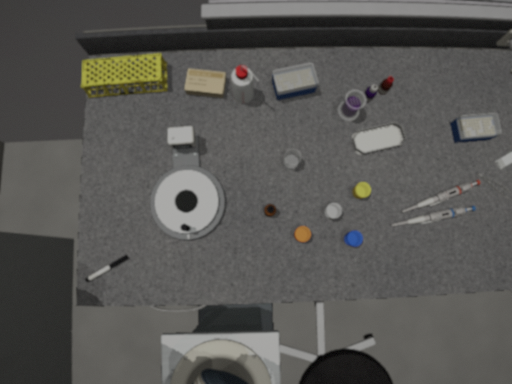

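View pics/side0.png

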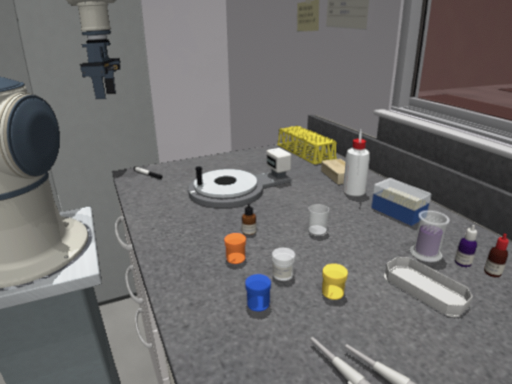

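Run:
```python
import cv2
t=cv2.imread("pics/top0.png")
a=cv2.resize(t[170:250,250:380],None,fx=6,fy=6,interpolation=cv2.INTER_CUBIC)
b=cv2.resize(t[115:245,140:235],None,fx=4.6,fy=4.6,interpolation=cv2.INTER_CUBIC)
s=cv2.imread("pics/side0.png")
c=cv2.resize(s[140:300,185:345],None,fx=3.7,fy=3.7,interpolation=cv2.INTER_CUBIC)
for n,i in zip("abc",(a,b,c)): cv2.imwrite(f"pics/c_{n}.png",i)
```

```text
(no output)
```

View pics/c_a.png

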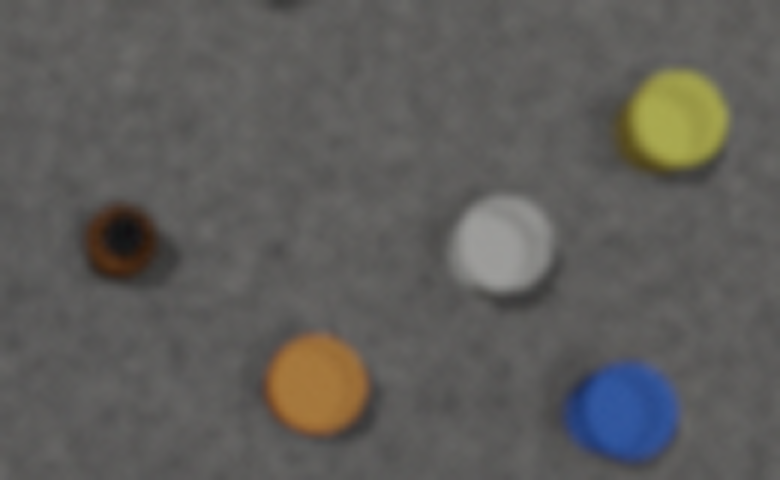

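View pics/c_b.png

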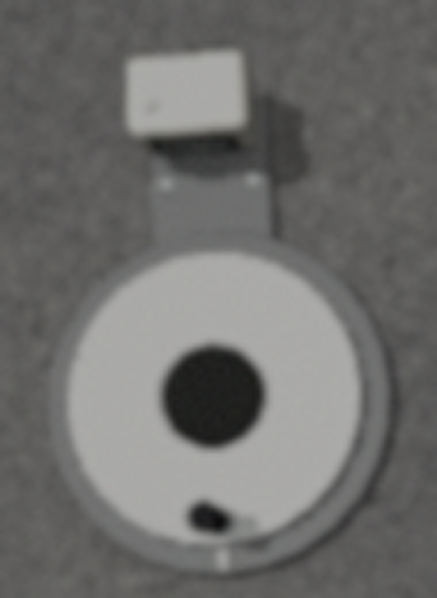

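View pics/c_c.png

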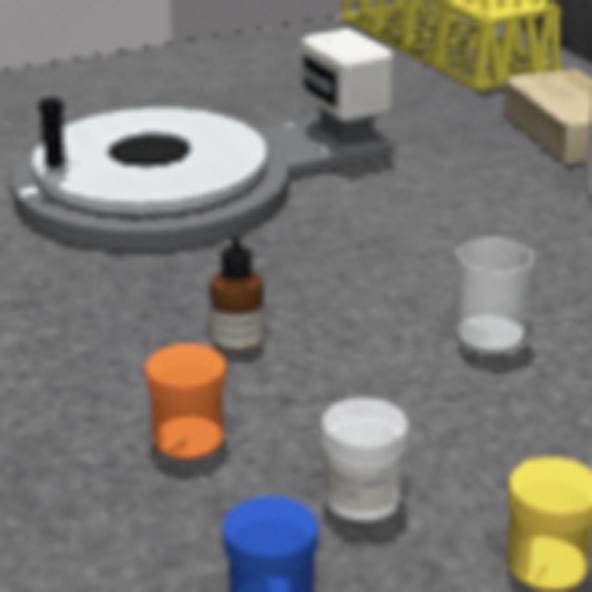

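```bash
cat > h.py <<'E'
import numpy as np, cv2
def ray(c,uv):
    K=c["intrinsics"]; k=c["k1"]
    p=cv2.undistortPoints(np.array([[uv]],float),K,np.array([k,0,0,0.]))[0,0]
    T=c["cam_to_world"]; return T[:3,3],T[:3,:3]@np.r_[p,1]
def onz(c,uv,z):
    o,d=ray(c,uv); return o+d*(z-o[2])/d[2]
def proj(c,P):
    T=np.linalg.inv(c["cam_to_world"]); q=T[:3,:3]@np.array(P)+T[:3,3]; p=q[:2]/q[2]
    p=p*(1+c["k1"]*(p@p)); K=c["intrinsics"]; return K[:2,:2]@p+K[:2,2]
E
python3 - <<'E'
from rig import arm
from h import *
t=arm.get_calibration("top"); s=arm.get_calibration("side")
for n,c,uv,z in [("jar",t,(333.4,210.2),.048),("jar",s,(283.3,252.4),.048),("pad",t,(185.9,200.7),.034),("pad",s,(225.2,180.),.034),("knobtop",t,(184,226.4),.087),("knobtop",s,(198.5,167.5),.087),("mark",t,(188.1,236.4),.018),("reader top",t,(180,130.5),.088),
 ("dropper",t,(270,208.8),.07),("orange",t,(302.8,233.5),.048),("blue",t,(354.5,238.3),.048),("yellow",t,(363,189.5),.048),("beaker",t,(291,158),.058)]:
    print(n,onz(c,uv,z).round(4))
E
```

```text
jar [ 0.4708 -0.3161  0.048 ]
jar [ 0.4731 -0.3144  0.048 ]
pad [0.5101 0.0832 0.034 ]
pad [0.51   0.0814 0.034 ]
knobtop [0.4359 0.0786 0.087 ]
knobtop [0.4345 0.0748 0.087 ]
mark [0.4134 0.0801 0.018 ]
reader top [0.693  0.0904 0.088 ]
dropper [ 0.4772 -0.1444  0.07  ]
orange [ 0.4111 -0.2304  0.048 ]
blue [ 0.3937 -0.3685  0.048 ]
yellow [ 0.525  -0.4013  0.048 ]
beaker [ 0.6159 -0.2071  0.058 ]
```

```bash
cat >> h.py <<'E'
def R(deg):
    a=np.radians(deg); y=np.array([np.cos(a),np.sin(a),0]); z=np.array([0,0,-1.]); return np.c_[np.cross(y,z),y,z]
def save(n,im): cv2.imwrite(f"pics/{n}.png",cv2.cvtColor(im,cv2.COLOR_RGB2BGR))
E
python3 - <<'E'
from rig import arm
from h import *
arm.move_to([.472,-.3155,.15],R(80))
print(arm.current_t(),arm.current_ee_pos(),arm.current_joint_positions())
c=arm.get_calibration("wrist"); np.save("w1.npy",c,allow_pickle=True)
save("w1",arm.snapshot("wrist"))
print(proj(c,[.472,-.3155,.048]),arm.current_force())
E
```

```text
3.3417 [ 0.47236975 -0.3150131   0.15006532] [-3.97281549e+01  2.77600215e+01  8.97219742e+01  7.53079316e-03
  6.25106100e+01 -1.19772737e+02]
[247.35202376 187.84888404] [-0.63182076  0.16235789  0.46522307]
```

View pics/w1.png

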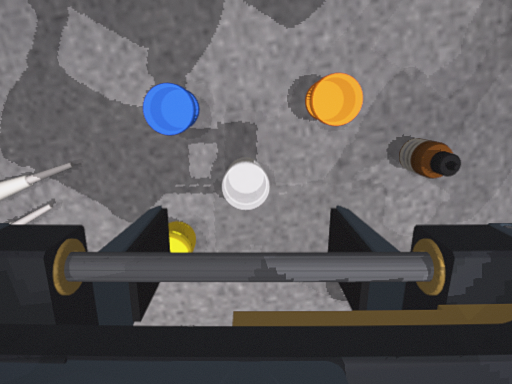

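Run:
```python
import cv2
t=cv2.imread("pics/w1.png")
cv2.imwrite("pics/w1c.png",cv2.resize(t[145:225,200:290],None,fx=7,fy=7,interpolation=cv2.INTER_CUBIC))
```

```text
(no output)
```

View pics/w1c.png

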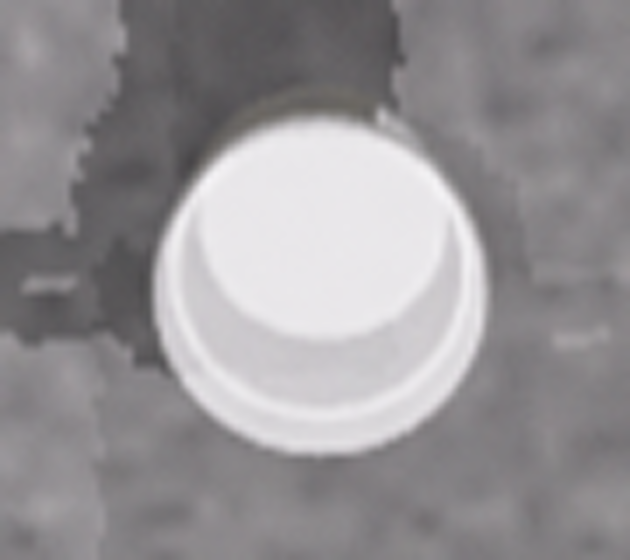

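Run:
```python
from rig import arm
from h import *
c=arm.get_calibration("wrist")
p=onz(c,(245.4,185.3),.048); print(p)
j=p[:2]
j=np.array([j[0],j[1]])
arm.move_to([j[0],j[1],.075],R(80))
arm.move_l([j[0],j[1],.0235],feed=.08)
print(arm.current_t(),arm.current_ee_pos(),arm.current_force())
arm.grip(.048); print(arm.current_width())
arm.grip(.041); print(arm.current_t(),arm.current_width(),arm.current_force())
```

```text
[ 0.46939722 -0.31681752  0.048     ]
4.5833 [ 0.46962538 -0.31701134  0.02386997] [ 0.7199025   0.6684939  -0.25910933]
0.04789717781959107
5.675 0.04167490305970649 [ 0.58929498 -0.28889129  0.30522588]
```

Run:
```python
from rig import arm
from h import *
p=arm.current_ee_pos()
arm.move_l([p[0],p[1],.15],feed=.1)
print(arm.current_t(),arm.current_width(),arm.current_force())
arm.move_to([.57,.082,.20],R(90))
print(arm.current_t(),arm.current_width(),arm.current_ee_pos(),arm.current_force())
c=arm.get_calibration("wrist")
print([proj(c,q) for q in ([.510,.0825,.034],[.4352,.0785,.087])])
save("w2",arm.snapshot("wrist")); save("s2",arm.snapshot("side"))
```

```text
7.0917 0.041853487542313106 [-0.01060665 -0.40041052 -0.87009591]
8.625 0.04123748482280219 [0.57006244 0.08100412 0.19982065] [ 0.1659427  -0.21964916 -0.0930205 ]
[array([249.58490489, 115.83179866]), array([244.73258692,  24.26711321])]
```

View pics/w2.png

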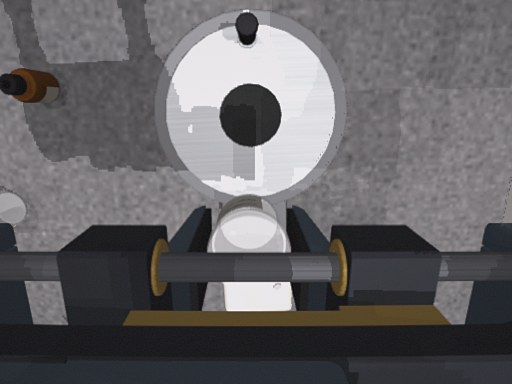

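View pics/s2.png

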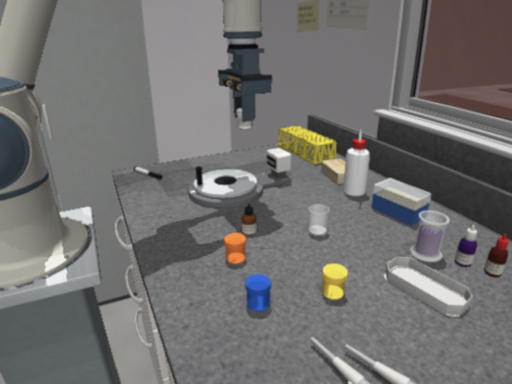

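Run:
```python
import cv2,numpy as np
t=cv2.imread("pics/w2.png"); s=cv2.imread("pics/s2.png")
a=cv2.resize(t[0:210,160:345],None,fx=2.8,fy=2.8,interpolation=cv2.INTER_CUBIC)
b=cv2.resize(s[60:140,200:290],None,fx=7,fy=7,interpolation=cv2.INTER_CUBIC)
cv2.imwrite("pics/w2c.png",a);cv2.imwrite("pics/s2c.png",b)
d=cv2.resize(t[180:330,180:320],None,fx=4,fy=4,interpolation=cv2.INTER_CUBIC)
cv2.imwrite("pics/w2d.png",d)
from h import *
g=cv2.cvtColor(t,cv2.COLOR_BGR2GRAY)
m=np.zeros_like(g); m[78:152,212:290]=255
bw=((g<75)&(m>0)).astype(np.uint8)
n,l,st,ce=cv2.connectedComponentsWithStats(bw); i=1+np.argmax(st[1:,4]); print(st[i],ce[i])
cs,_=cv2.findContours((l==i).astype(np.uint8),0,2); print(cv2.fitEllipse(max(cs,key=len)))
from rig import arm
c=arm.get_calibration("wrist"); print(onz(c,ce[i],.034))
```

```text
[ 220   84   61   63 2946] [250.01595384 114.69891378]
((250.03622436523438, 114.73802185058594), (59.54700469970703, 61.26111602783203), 6.2412896156311035)
[0.50889511 0.08287709 0.034     ]
```

View pics/w2c.png

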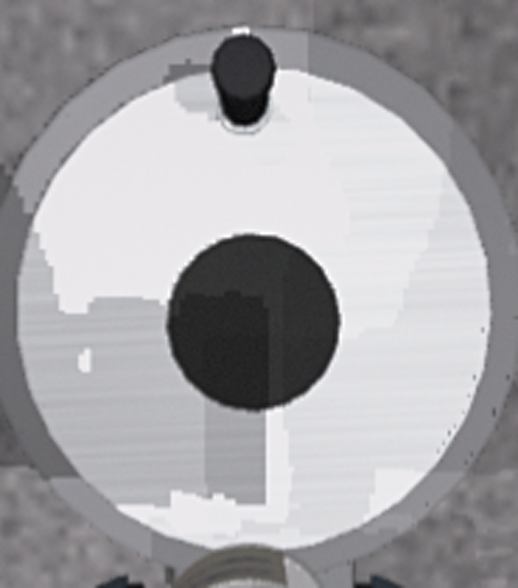

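View pics/s2c.png

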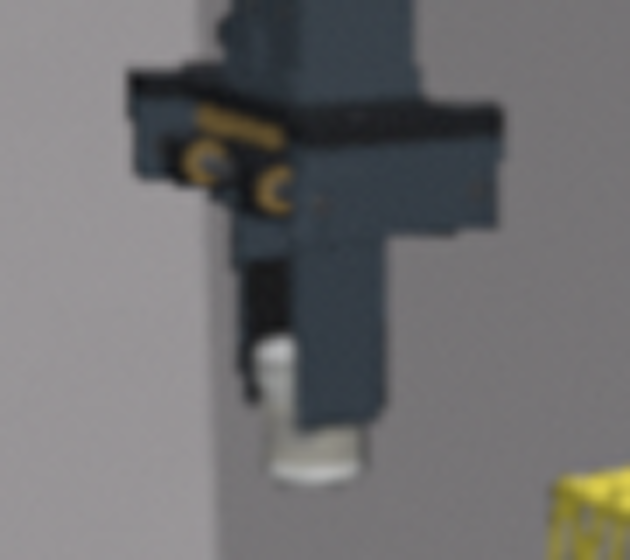

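View pics/w2d.png

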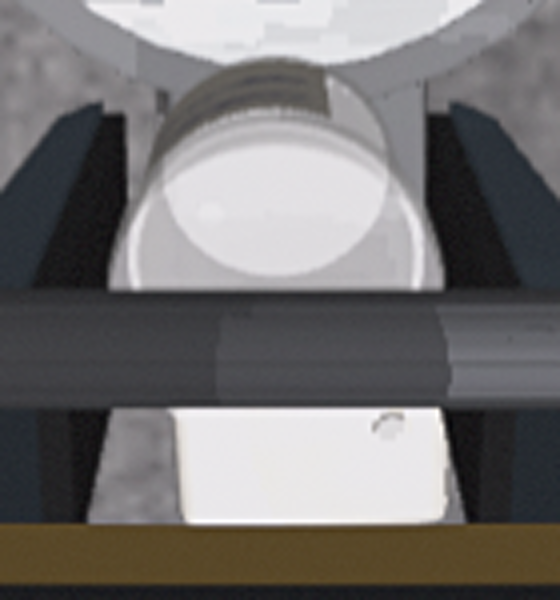

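Run:
```python
from rig import arm
from h import *
cw=arm.get_calibration("wrist"); cs=arm.get_calibration("side")
p=arm.current_ee_pos(); Rt=arm.current_tool_rot(); print(p,Rt.round(4).tolist(),arm.current_width())
b=p[2]-.0237
a=np.linspace(0,2*np.pi,120)
for c,f,o,(y0,y1,x0,x1),k in [(cw,"w2","ow",(180,330,180,320),4),(cs,"s2","os",(60,140,200,290),7)]:
    im=cv2.imread(f"pics/{f}.png")[y0:y1,x0:x1]; im=cv2.resize(im,None,fx=k,fy=k,interpolation=cv2.INTER_CUBIC)
    for r,z,col in [(.0215,.048,(0,0,255)),(.0215,.036,(0,255,255)),(.0198,0,(0,255,0))]:
        pts=np.array([proj(c,[p[0]+r*np.cos(t),p[1]+r*np.sin(t),b+z]) for t in a])
        pts=(pts-[x0,y0]+.5)*k
        cv2.polylines(im,[pts.round().astype(np.int32)],True,col,1)
    cv2.imwrite(f"pics/{o}.png",im)
```

```text
[0.57007937 0.08091441 0.1998321 ] [[-1.0, 0.0014, -0.0003], [0.0014, 1.0, -0.0002], [0.0003, -0.0002, -1.0]] 0.041856405843964106
```

View pics/ow.png

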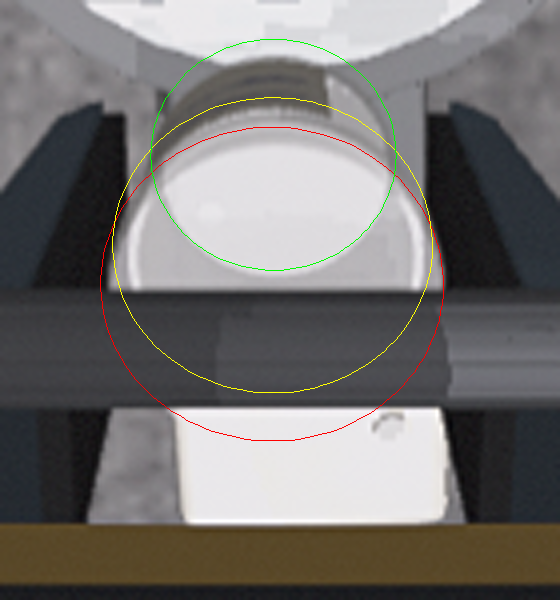

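View pics/os.png

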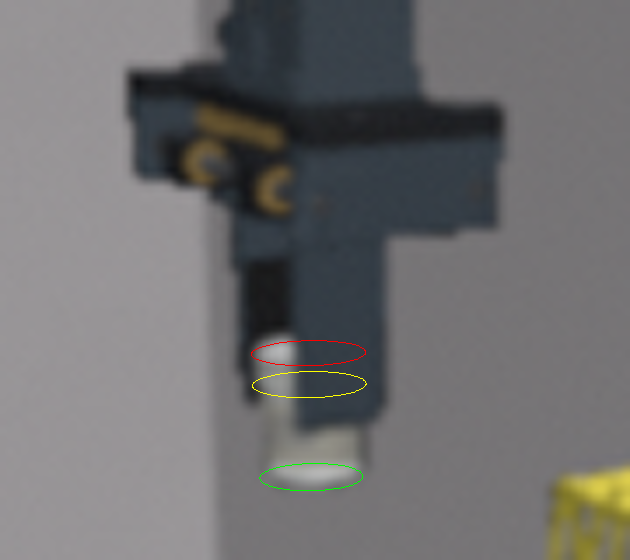

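Run:
```python
from h import *
c=np.load("w1.npy",allow_pickle=True).item()
a=np.linspace(0,2*np.pi,120)
im0=cv2.imread("pics/w1.png")[145:225,200:290]; im0=cv2.resize(im0,None,fx=7,fy=7,interpolation=cv2.INTER_CUBIC)
im=im0.copy()
for r,z,col in [(.0215,.048,(0,0,255)),(.0215,.036,(0,255,255)),(.0198,0,(0,255,0))]:
    pts=np.array([proj(c,[.4694+r*np.cos(t),-.3168+r*np.sin(t),z]) for t in a])
    cv2.polylines(im,[((pts-[200,145]+.5)*7).round().astype(np.int32)],True,col,1)
cv2.imwrite("pics/ow1.png",im)
t=cv2.imread("pics/w2.png")[185:260,195:300]
l=cv2.createCLAHE(4,(2,2)).apply(cv2.cvtColor(t,6))
cv2.imwrite("pics/w2e.png",cv2.resize(l,None,fx=7,fy=7,interpolation=cv2.INTER_CUBIC))
```

```text
(no output)
```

View pics/ow1.png

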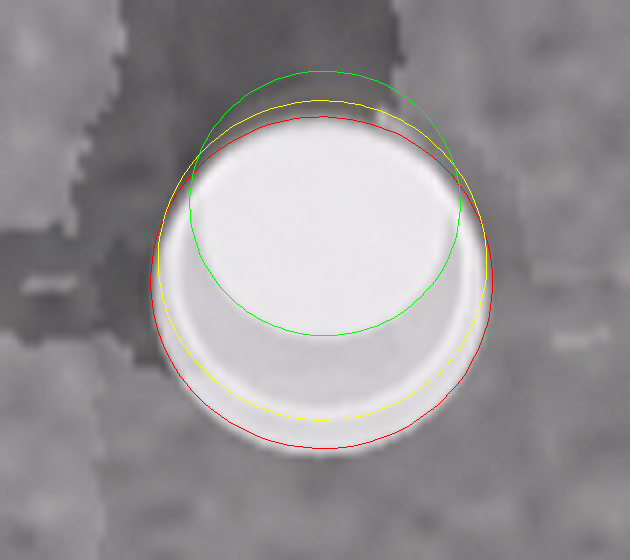

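View pics/w2e.png

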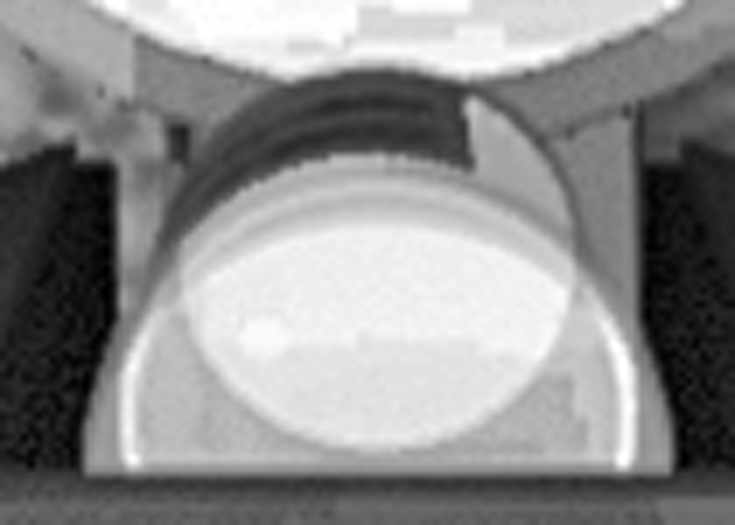

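Run:
```python
from rig import arm
from h import *
tx,ty=.5085,.0826
arm.move_l([tx,ty,.12],R(90),feed=.15); 
p=arm.current_ee_pos(); print(arm.current_t(),p)
cx,cy=tx,ty
arm.move_l([cx,cy,.0615],feed=.08); arm.sleep(.15)
f0=np.mean([arm.current_force() for _ in range(5)],0); print(arm.current_t(),arm.current_ee_pos(),f0)
z=.0615
while z>.0560:
    z-=.0006; arm.move_l([cx,cy,z],feed=.02)
    f=np.mean([arm.current_force() for _ in range(5)],0)-f0
    print(round(z,4),arm.current_ee_pos().round(4),f.round(2))
    if f[2]>1.5: break
print(arm.current_t(),arm.current_width())
```

```text
9.55 [0.50947596 0.08249472 0.1205712 ]
10.5833 [0.50885944 0.08263821 0.06199058] [-0.6505385  -0.37774292 -0.67525596]
0.0609 [0.5085 0.0826 0.061 ] [ 1.1  -0.19 -0.3 ]
0.0603 [0.5085 0.0826 0.0603] [0.15 0.08 0.4 ]
0.0597 [0.5085 0.0826 0.0596] [ 0.87  0.41 -0.35]
0.0591 [0.5085 0.0826 0.059 ] [ 1.54 -0.18 -0.46]
0.0585 [0.5085 0.0826 0.0585] [ 1.24  0.23 -0.92]
0.0579 [0.5085 0.0826 0.0579] [ 0.6  -0.29  0.25]
0.0573 [0.5086 0.0826 0.0575] [-0.14 -0.53  4.15]
12.3333 0.04198552762294079
```

Run:
```python
from rig import arm
from h import *
arm.grip(.046); arm.grip(.075)
p=arm.current_ee_pos(); print(arm.current_t(),p)
arm.move_l([p[0],p[1],.14],feed=.12)
arm.move_l([p[0]+.05,p[1],.19],feed=.2)
print(arm.current_t(),arm.current_ee_pos())
c=arm.get_calibration("wrist"); np.save("w3.npy",c,allow_pickle=True)
save("w3",arm.snapshot("wrist")); save("t3",arm.snapshot("top")); save("s3",arm.snapshot("side"))
t=cv2.imread("pics/t3.png"); s=cv2.imread("pics/s3.png")
a=cv2.resize(t[150:245,140:235],(500,500),interpolation=cv2.INTER_CUBIC)
b=cv2.resize(s[140:220,185:285],None,fx=5,fy=5,interpolation=cv2.INTER_CUBIC)
cv2.imwrite("pics/t3c.png",a);cv2.imwrite("pics/s3c.png",b)
w=cv2.imread("pics/w3.png")[0:220,140:360]
cv2.imwrite("pics/w3c.png",cv2.resize(w,None,fx=2.7,fy=2.7,interpolation=cv2.INTER_CUBIC))
```

```text
13.2583 [0.50851183 0.08258222 0.05730932]
14.6 [0.557405   0.08253458 0.18868692]
```

View pics/w3c.png

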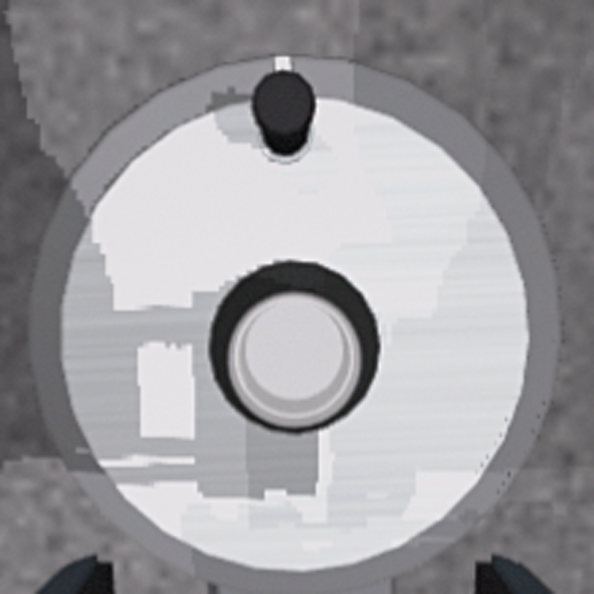

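View pics/t3c.png

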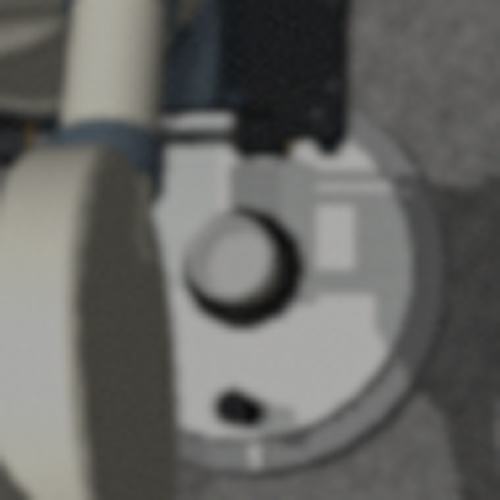

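View pics/s3c.png

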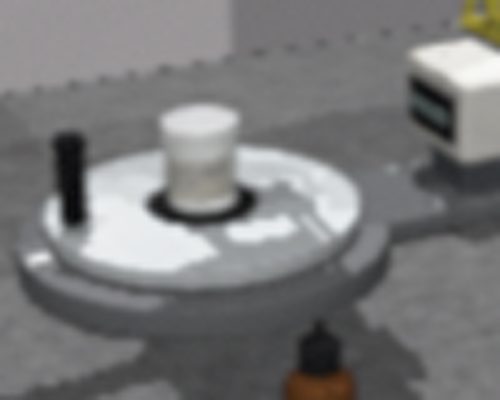

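Run:
```python
from h import *
c=np.load("w3.npy",allow_pickle=True).item()
from rig import arm
t=arm.get_calibration("top")
for n,uv,z in [("jar",(248.9,132.2),.082),("pad",(248.7,128.1),.034),("knob",(244.8,37.3),.087),("mark",(244.5,22.6),.018),("disc",(140+294.5/2.7-.3,334/2.7-.3),.032),("base",(140+295/2.7-.3,326/2.7-.3),.018)]: print(n,onz(c,uv,z).round(4))
for n,uv,z in [("jar",(232.5,262),.082),("pad",(241,266),.034),("knob",(235,405),.087),("mark",(255,455),.018)]: print("top",n,onz(t,(140+uv[0]*.19-.4,150+uv[1]*.19-.4),z).round(4))
```

```text
jar [0.5089 0.0833 0.082 ]
pad [0.5088 0.0831 0.034 ]
knob [0.4343 0.0801 0.087 ]
mark [0.4079 0.079  0.018 ]
disc [0.5042 0.0832 0.032 ]
base [0.502  0.0834 0.018 ]
top jar [0.5068 0.0802 0.082 ]
top pad [0.5116 0.0846 0.034 ]
top knob [0.4355 0.0779 0.087 ]
top mark [0.4144 0.0802 0.018 ]
```

Run:
```python
from rig import arm
from h import *
arm.grip(.045)
kx,ky=.4352,.0795
arm.move_l([kx,ky,.13],R(90),feed=.18)
arm.move_l([kx,ky,.043],feed=.12)
print(arm.current_t(),arm.current_ee_pos(),arm.current_force())
arm.grip(.024); arm.grip(.014); 
print(arm.current_t(),arm.current_width(),arm.current_ee_pos(),arm.current_force())
A=np.array([.5097,.083]); 
p=arm.current_ee_pos(); th0=np.arctan2(p[1]-A[1],p[0]-A[0]); r0=np.hypot(*(p[:2]-A)); print(np.degrees(th0),r0)
for k in range(1,5):
    th=th0+np.radians(7.5*k); u=np.array([np.cos(th),np.sin(th)])
    q=A+.075*u
    arm.move_l([*q,.043],feed=.05)
    f=np.mean([arm.current_force() for _ in range(4)],0); e=arm.current_ee_pos()
    print(round(arm.current_t(),2),(e[:2]-q).round(4),"rad",round(f[:2]@u,2),"tan",round(f[:2]@[-u[1],u[0]],2),f[2].round(2))
```

```text
17.1667 [0.43565785 0.07951689 0.04341185] [ 0.13506032  0.44273182 -0.36930965]
17.975 0.017154788959539757 [0.43522023 0.07950123 0.04301979] [-0.27381009  0.44572997  0.80870077]
-177.3104469869084 0.074561906961679
18.32 [ 0.0003 -0.0004] rad -2.09 tan -0.02 -0.18
18.68 [ 0.0002 -0.0003] rad -3.27 tan -0.12 0.24
19.02 [ 0.0002 -0.0003] rad -1.29 tan 0.09 0.87
19.38 [ 0.0002 -0.0003] rad -2.48 tan 0.82 1.49
```

```bash
cat > turn.py <<'E'
import sys
from rig import arm
from h import *
A=np.array([.5097,.083]); th0=np.radians(-177.31); r=float(sys.argv[3])
a,b=float(sys.argv[1]),float(sys.argv[2]); dr=0
for d in np.arange(a+7.5,b+.01,7.5):
    th=th0+np.radians(d); u=np.array([np.cos(th),np.sin(th)])
    q=A+(.0748+dr)*u
    arm.move_l([*q,.043],feed=.05)
    f=np.mean([arm.current_force() for _ in range(4)],0); e=arm.current_ee_pos()
    fr=f[:2]@u; dr=np.clip(dr+r*fr,-.004,.004)
    print(d,round(arm.current_t(),2),"err",((e[:2]-q)*1e3).round(1),"rad",round(fr,2),"tan",round(f[:2]@[-u[1],u[0]],2),f[2].round(2),"dr",round(dr*1e3,2))
    if np.linalg.norm(f)>30: print("STOP");break
print(arm.current_width())
E
python3 turn.py 30 90 0.00006
python3 - <<'E'
from rig import arm
from h import *
save("s4",arm.snapshot("side"))
E
```

```text
37.5 19.73 err [ 0.  -0.3] rad 0.64 tan 0.31 3.18 dr 0.04
45.0 20.07 err [ 0.1 -0.3] rad 1.29 tan 0.15 3.0 dr 0.12
52.5 20.42 err [ 0.2 -0.2] rad 3.09 tan 0.28 4.39 dr 0.3
60.0 20.77 err [ 0.1 -0.1] rad 2.15 tan -1.01 2.43 dr 0.43
67.5 21.12 err [ 0.1 -0. ] rad 0.65 tan 0.65 2.41 dr 0.47
75.0 21.47 err [0.1 0. ] rad 2.65 tan 0.65 3.34 dr 0.63
82.5 21.82 err [0.1 0.1] rad 0.77 tan 0.45 3.33 dr 0.67
90.0 22.17 err [0.1 0. ] rad -0.03 tan -0.22 3.66 dr 0.67
0.01718165580044567
```

View pics/s4.png

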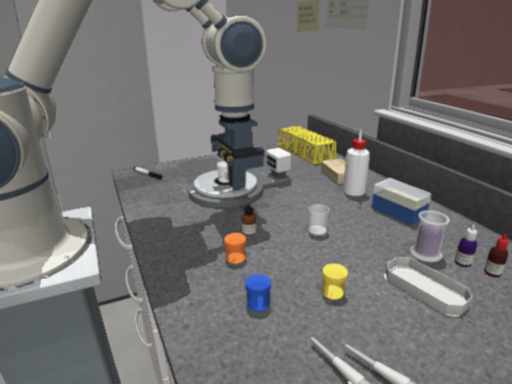

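```bash
python3 turn.py 90 225 0.00006
```

```text
97.5 22.57 err [ 0.6 -0.3] rad 6.03 tan 0.13 1.84 dr 0.36
105.0 22.92 err [ 0.2 -0.1] rad 5.08 tan -0.56 1.6 dr 0.67
112.5 23.27 err [-0.1  0. ] rad 2.82 tan 1.19 1.95 dr 0.84
120.0 23.62 err [-0.1  0.1] rad 1.47 tan 0.23 2.32 dr 0.92
127.5 23.97 err [-0.   0.2] rad 0.93 tan 0.84 2.71 dr 0.98
135.0 24.32 err [0.1 0.3] rad 0.41 tan 1.87 3.56 dr 1.0
142.5 24.67 err [0.1 0.4] rad -1.16 tan -0.2 3.57 dr 0.93
150.0 25.02 err [0.1 0.4] rad -1.26 tan 0.15 4.06 dr 0.86
157.5 25.37 err [0.1 0.3] rad -1.01 tan 1.54 3.73 dr 0.8
165.0 25.72 err [0.1 0.3] rad -0.41 tan -0.21 3.3 dr 0.77
172.5 26.07 err [-0.   0.4] rad -0.73 tan 0.96 2.97 dr 0.73
180.0 26.42 err [-0.1  0.4] rad -1.76 tan 1.18 3.17 dr 0.62
187.5 26.77 err [-0.1  0.4] rad -0.76 tan 1.18 3.41 dr 0.58
195.0 27.12 err [-0.1  0.3] rad -0.12 tan -0.27 2.73 dr 0.57
202.5 27.47 err [-0.2  0.3] rad -2.37 tan 1.2 3.01 dr 0.43
210.0 27.82 err [-0.2  0.3] rad -1.6 tan -0.43 2.98 dr 0.33
217.5 28.17 err [-0.3  0.3] rad -1.54 tan 0.61 2.1 dr 0.24
225.0 28.52 err [-0.3  0.3] rad -0.56 tan 0.38 1.07 dr 0.21
0.017466947619085883
```

```bash
python3 turn.py 225 360 0.00006
python3 - <<'E'
from rig import arm
print(arm.current_ee_pos(),arm.current_t())
E
```

```text
232.5 28.87 err [-0.3  0.3] rad 0.46 tan 0.49 2.09 dr 0.03
240.0 29.21 err [-0.4  0.2] rad -0.4 tan -0.36 1.72 dr 0.0
247.5 29.55 err [-0.5  0.1] rad -0.65 tan 0.36 1.71 dr -0.03
255.0 29.89 err [-0.7  0.1] rad -1.57 tan -0.1 2.32 dr -0.13
262.5 30.23 err [-0.7  0. ] rad -1.04 tan 0.45 2.02 dr -0.19
270.0 30.57 err [-0.8 -0. ] rad -0.87 tan -0.31 2.14 dr -0.24
277.5 30.92 err [-0.8 -0.1] rad -0.83 tan 0.15 2.38 dr -0.29
285.0 31.26 err [-0.7 -0.2] rad -1.71 tan 0.74 1.81 dr -0.4
292.5 31.6 err [-0.6 -0.2] rad -0.63 tan 0.16 2.41 dr -0.43
300.0 31.94 err [-0.5 -0.3] rad -0.1 tan 0.55 2.48 dr -0.44
307.5 32.28 err [-0.4 -0.3] rad -0.12 tan -0.91 1.67 dr -0.45
315.0 32.62 err [-0.3 -0.2] rad -0.45 tan -0.07 1.61 dr -0.47
322.5 32.97 err [-0.2 -0.2] rad 1.19 tan 0.52 1.79 dr -0.4
330.0 33.31 err [-0.1 -0.2] rad 0.67 tan 1.09 2.57 dr -0.36
337.5 33.65 err [-0.1 -0.3] rad 0.4 tan 0.15 1.01 dr -0.34
345.0 33.99 err [-0.1 -0.3] rad 0.06 tan 0.35 0.72 dr -0.33
352.5 34.33 err [-0.  -0.3] rad 1.38 tan 0.57 2.1 dr -0.25
360.0 34.67 err [ 0.  -0.3] rad 0.27 tan -0.37 1.51 dr -0.24
0.017200024998823803
[0.43525985 0.07917759 0.04300691] 34.675
```

Run:
```python
from rig import arm
from h import *
arm.grip(.045)
p=arm.current_ee_pos()
arm.move_l([p[0],p[1],.14],feed=.12)
arm.move_l([.5574,.0825,.1887],feed=.2); arm.sleep(.1)
print(arm.current_t(),arm.current_ee_pos())
c=arm.get_calibration("wrist"); np.save("w5.npy",c,allow_pickle=True)
save("w5",arm.snapshot("wrist"));save("s5",arm.snapshot("side"))
w=cv2.imread("pics/w5.png")[0:220,140:360]
cv2.imwrite("pics/w5c.png",cv2.resize(w,None,fx=2.7,fy=2.7,interpolation=cv2.INTER_CUBIC))
```

```text
37.15 [0.55594167 0.08250605 0.1880402 ]
```

View pics/w5c.png

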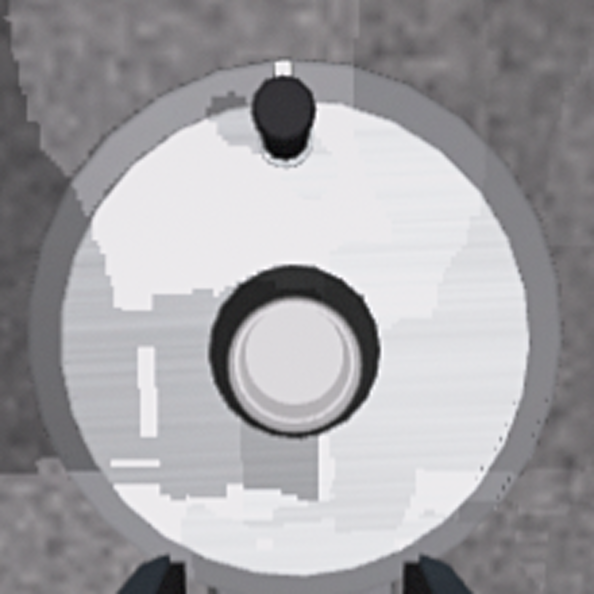

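View pics/s5.png

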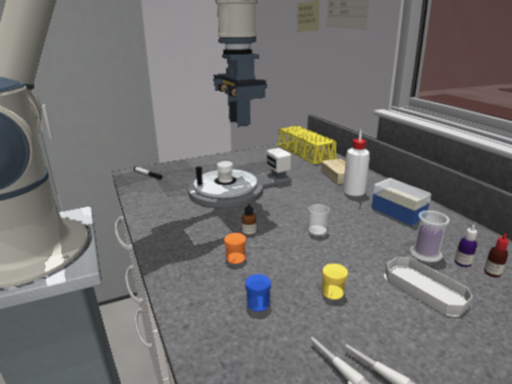

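Run:
```python
from rig import arm
arm.sign_off(); print(arm.current_t())
```

```text
the job is handed in; nothing more can be done
the job is handed in; nothing more can be done
```

The job is done and handed in at about 37 s, inside the 67 s limit. The jar is on the pad, and the table has been turned one full turn anticlockwise by its knob.

- **Jar:** I gripped it round the lid. Grip force has no reading; by the spec the fixed grip is 30 N per finger. I set it down with about 4 N of contact force, then let go. After release the wrist picture put it within about 1 mm of the pad centre. The top picture put the jar and the pad centre about 6 mm apart, but it was partly blocked and coarse, so I went by the wrist picture.
- **Turn:** I held the knob and followed the full circle, with forces on the tool of about 6 N or less. The knob finished about 0.3 mm (0.25°) past where it was gripped.
- **Last pictures:** The wrist picture shows the knob back at its white mark, the same as before the turn, with the jar upright in the middle of the pad. The side picture shows the beaker, the dropper bottle and the look-alikes where they were, and the gripper clear of everything.

**One disagreement:** the wrist camera read x about 1–2 mm smaller than the two fixed cameras. I allowed for that when placing the jar.

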